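# Set the sprung end stop and push the block up to it

## Task

Set the end stop of the wooden jig: push its red paddle along the channel, gently, against the spring until the slide has gone past its catch, then let it come back so that it latches by itself at the middle position (the green mark). Then gently push the wood block that lies in the channel by the end that faces away from the stop, until it sits flush against the latched stop. Only push, with the fingertips or the outside of the fingers: do not grip or lift anything, and leave the things lying around alone.

Things in the scene. Friction and masses are not known exactly. Their poses are not given: they have to be found in the camera images.
- jig: Fixed plywood stop jig, 120 x 415 x 12 mm, flat on the table; origin on its underside, z up. y runs along its channel from the spring end (steel cylinder, y = -215 mm) to the open end (+200 mm). Channel: centred on x = 0, 49 mm wide, floor 12 mm up, between dark rails 16 mm wide with tops 26 mm up. Marks on the near (-x) rail: white home, green middle, white end of travel.
- slide (a joint): Travel (m) of the aluminium stop slide along +y of the jig: 0 home, about 0.039 latched (its red pointer at the green mark), 0.064 hard end. A spring pulls it towards 0: about 4 N at home, 8 N at the middle, 10.5 N at the end, with some damping. The catch drops in at 0.040: push past it (0.050 is good) and let go; released short of the catch it runs back home.
- push_face (a point): Centre of the flat face (looking to -y) of the slide's red paddle, to be pushed towards +y of the jig; axes as the jig's. Paddle 44 mm wide (x), 12 mm thick (y), standing from 55 to 95 mm above the table; this point is 75 mm up and moves with the slide. Behind it lies the low spring cylinder, top 36 mm above the table.
- stop_face (a point): Centre of the +y end face of the slide, the face the block comes to rest against; 44 mm wide, from 12 to 55 mm above the table; axes as the jig's. It moves with the slide, and lies 50 mm ahead (+y) of the paddle's push face.
- pawl (a joint): Angle (rad) of the brass spring pawl on the far (+x) rail: 0 at rest or latched, about 0.2 while the slide's brass stop pin passes it. It moves by itself; there is no need to touch it.
- offcut_2: Loose light wood block, 45 (x) x 100 (y) x 45 (z) mm, 0.1 to 0.2 kg, lying in the channel beyond the stop with about 2 mm play on each side; origin at the centre of its underside, y along the channel.
- work_centre (a point): Centre of the wood block, 34.5 mm above the table as it lies in the channel.
- work_stop_end (a point): Centre of the block's end face towards the stop (-y end), half-way up.
- work_far_end (a point): Centre of the block's other end face (+y end), half-way up: the face to push, towards -y of the jig. The block stands 31 mm above the rails.
- sanding_block: Bystander: cork sanding block, 51 x 78 x 30 mm, loose beside the jig; origin at the centre of its underside.
- piece_i: Bystander: dark wood off-cut, 42 x 62 x 25 mm, loose beside the jig; origin at the centre of its underside.
- piece_wedge: Bystander: light sawn wedge, 32 x 90 x 34 mm, loose on the robot's side of the jig; origin at the centre of its underside.

How it is judged (in metres and radians):
On the way, in this order (a step that is already met when the one before it is completed fails the run):
1. the slide is pushed past the catch with the fingers (value of joint slide above 0.0405 m and contact force between the fingers and slide above 0.5 N), for 0.05 s.
2. the slide is let go and rests latched at the middle position, the block not yet against it (value of joint slide between 0.037 and 0.043 m and value of joint pawl below 0.06 rad and contact force between each of the arm, the fingers and slide below 0.2 N and velocity of joint slide between -0.005 and 0.005 m/s and y of work_stop_end in the frame of stop_face above 0.006 m), for 0.2 s.
3. the block is pushed along the channel up against the latched stop (value of joint slide between 0.037 and 0.043 m and value of joint pawl below 0.06 rad and y of work_stop_end in the frame of stop_face between -0.003 and 0.003 m and z of work_centre in the frame of jig below 0.04 m and angle between the y axis of offcut_2 and the y axis of jig, either way round below 0.1 rad), for 0.2 s.
At the end, for the whole second after the job is handed in: The slide is latched at the middle (0.037 to 0.043 m, pawl in), the block lies flat in the channel with its end within 3 mm of the stop face, in line with the channel within 0.1 rad, at rest and let go (all of step 3 and linear speed of offcut_2 below 0.01 m/s and angle between offcut_2's own z axis and vertical below 0.06 rad); the robot touches nothing.
It fails at once if the block is lifted or tipped (more than 12 mm up or 0.25 rad) (z of work_centre in the frame of jig above 0.0465 m or angle between offcut_2's own z axis and vertical above 0.25 rad).
It fails at once if the block or the slide is gripped or rammed (finger force over 40 N) (contact force between the fingers and offcut_2 above 40 N or contact force between the fingers and slide above 40 N).
It fails at once if a bystander is disturbed (moved over 25 mm) (distance of any of sanding_block, piece_i, piece_wedge from where it was at the start of the episode above 0.025 m).
It also fails if it takes over 51 s, if anything falls off the work surface, if the arm or the gripper's body presses on something with over 40 N, if the wrist force passes 120 N, or if a joint passes its speed limit or range.

## Robot

A 6-joint arm with a two-finger parallel gripper is mounted at the origin on a cart in front of the work surface, level with it; the furniture and walls round the work are solid. World frame = base frame: x ahead of the robot, y to its left, z up, the work surface at z = 0. Lengths are in mm, angles in rad, forces in N, time in s.
With the tool pointing down it reaches from about 350 to 975 mm from the base axis. Payload 7.1 kg.
Tool frame: the origin (TCP) lies midway between the tips of the shut fingers; the grasp point (between the pads) lies 19 mm behind it; z points along the fingers, y is the line along which they close (so a half turn about z gives the same grasp; the last joint's range is limited). The gripper opens to 88 mm and grips with 3 to 60 N. Pads are 20 mm wide; open, the fingers measure 115 mm over their backs; the gripper's body (75 mm by 178 mm) begins 61 mm behind the grasp point.
Start: joints at [-1.203, 0.423, 1.63, -0, 1.089, -0.019], TCP at [235.783, -578.802, 222.675] pointing down, gripper open.
Joint ranges: [-3, 3], [-0.9, 2.11], [0.09, 2.58], [-1.31, 4.45], [0.11, 2.69], [-2.54, 2.54]. Speed limits (rad/s): [2.39, 2.39, 3.01, 3.14, 3.14, 3.14].

## Interface

Orientations are given as a rotation vector (axis times angle).
In Python, from workcell import ctrl gives the robot as it stands. The module is installed in compiled form; this text tells all that it offers.
- The arm moves only by the tool servo_tool, never from a script. Its argument "increments" is a list of rows, each a list of 7 numbers: the shift along the world's x, y, z in cm, then the turn, a rotation vector about the world's x, y, z in degrees, then the opening, from -1 (shut) to 1 (fully open). A call has 1 to 20 rows; each row is the pose to reach, as a shift and turn from the pose commanded when the call began; what a row does not reach only later rows make up. A row lasts 1/12 s, in which the tool goes at most 41.7 mm and 7.16 degrees, less where a joint would pass 70% of its speed; a pose out of reach is approached as far as the arm can. A call with a gripper value outside its range is refused whole. The fingers move at their own pace and stop on an object; the grip force is fixed at half the most. Time passes only in rows, so rows that repeat a pose let the fingers close. It gives the time, the measured TCP pose, the force, the opening and the grip force at its end, in the units of the state.
- ctrl.get_obs(): the state, without advancing time (a new reading comes with each control period).
- ctrl.get_image(name): name is "side" or "top" or "wrist"; returns a dict with "image" (420x560x3 uint8, red, green, blue), "fx", "fy", "cx", "cy" (pixels), "extrinsics" (4x4, takes a point from camera to world coordinates); the wrist camera has in their place "tool_from_camera" (4x4, takes a point from camera to tool coordinates, whose origin is the TCP and whose axes are the flange's). Camera axes: x right, y up, looking along -z (the intrinsics and any distortion apply to the point x, -y, -z); pixel columns grow to the right and rows downward; lengths in mm; the calibration is good to about 2 mm. A picture is of the moment at which its call begins: read the wrist's pose just before it. There is no depth.
- ctrl.close_job(): hands the job in; it is judged then, once.
The state is a dict: "t": time; "qpos": joint angles; "qvel": joint speeds; "joint_torque": joint torques, N m; "ee_pos": TCP position; "orientation": TCP orientation; "ft_force": force on the tool from outside, world axes, zero at the start; "moment": the same for the moment, N m; "width": finger opening in mm; "grasp_force": force on a finger pad.
Only numpy, scipy, OpenCV 4.12 (cv2) and the standard library are available. Lean on these libraries where they do the work, as an engineer would, in place of code of your own. Each camera call takes 0.05 s, during which the arm holds its last target. There are 200 camera calls.

## Working session

There is one attempt and no reset: what is moved stays moved. The work goes in short steps, Python scripts to look and compute and a tool call to move; the robot and the scene stay as the last step left them, time stands still between calls to the robot, and variables do not carry over. Pictures are saved under pics/ and viewed, at most 10 in all, crops included, and the job is handed in when it is done.

Besides the shell and the picture viewer there is one more tool, called after "Request:" by a JSON object that holds its "fn" and its "kwargs". servo_tool: Moves the arm, as the interface text tells. Its arguments: {"type":"object","properties":{"increments":{"type":"array","items":{"type":"array","items":{"type":"number"}}}},"required":["increments"]}

```bash
mkdir -p pics; cat > h.py <<'E'
import numpy as np, cv2, pickle
from workcell import ctrl
def snap(n,f):
    d=ctrl.get_image(n); pickle.dump(d,open(f'pics/{f}.pkl','wb'))
    cv2.imwrite(f'pics/{f}.png',d['image'][:,:,::-1]); return d
def load(f): return pickle.load(open(f'pics/{f}.pkl','rb'))
def ray(d,u,v):
    E=d['extrinsics']; c=np.array([(u-d['cx'])/d['fx'],-(v-d['cy'])/d['fy'],-1.])
    return E[:3,3],E[:3,:3]@c
def onz(d,u,v,z):
    o,r=ray(d,u,v); return o+r*(z-o[2])/r[2]
def proj(d,p):
    E=d['extrinsics']; c=E[:3,:3].T@(np.array(p)-E[:3,3])
    return d['cx']+d['fx']*c[0]/-c[2], d['cy']+d['fy']*c[1]/c[2]
E
python3 - <<'E'
from h import *
for n in('top','side'):
    d=snap(n,n+'0'); print(n,[k for k in d],d['fx'],d['cx'],d['cy'],d['extrinsics'].round(3).tolist())
print(ctrl.get_obs())
a=np.hstack([cv2.imread('pics/top0.png')]);
E
```

```text
top ['image', 'fx', 'fy', 'cx', 'cy', 'extrinsics'] 541.2929838780573 278.27061986854665 209.22269902763134 [[-0.014, 0.976, -0.219, 360.868], [-1.0, -0.014, 0.003, -215.209], [-0.0, 0.219, 0.976, 963.619], [0.0, 0.0, 0.0, 1.0]]
side ['image', 'fx', 'fy', 'cx', 'cy', 'extrinsics'] 441.995755642236 279.08091217682295 206.43246204753848 [[0.999, 0.003, 0.043, 568.053], [0.039, 0.343, -0.939, -1015.048], [-0.018, 0.939, 0.342, 374.157], [0.0, 0.0, 0.0, 1.0]]
{'t': 0.1, 'qpos': array([-1.20297205e+00,  4.23726389e-01,  1.63057733e+00, -2.98433394e-06,
        1.08860923e+00, -1.90433062e-02]), 'qvel': array([-0.00059874, -0.00145924, -0.00013719,  0.00083366, -0.00045626,
        0.00114274]), 'joint_torque': array([ 9.24765009e-04, -5.45618033e+01, -2.74325895e+01,  6.45901286e-02,
        1.88432011e-02, -1.98215588e-05]), 'ee_pos': array([ 235.62972607, -578.35864559,  222.01742372]), 'orientation': array([-3.08172577e+00, -6.03659907e-01,  3.63778150e-04]), 'ft_force': array([ 0.20979835,  0.88737333, -0.17401904]), 'moment': array([0.0197251 , 0.02724118, 0.04810257]), 'grasp_force': 0.0, 'width': 87.5991533647726}
```

View pics/top0.png

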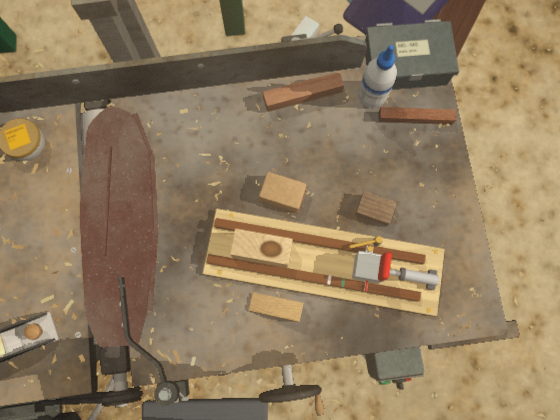

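View pics/side0.png

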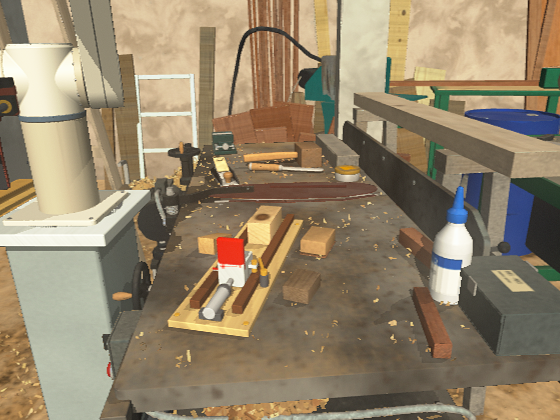

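The top view shows the jig lying nearly along world y. Its open end is at the left (about (210,245)) and its spring end at the right (about (440,280)). The red paddle is at (386,266), the block at (262,248), the wedge at (276,307), and the cork and dark pieces at (284,192) and (376,208). The side view confirms the paddle at (231,250) and the block behind it.

```bash
python3 - <<'E'
from h import *
d=load('top0'); im=d['image'][:,:,::-1].copy(); hsv=cv2.cvtColor(im,cv2.COLOR_BGR2HSV)
roi=np.zeros(im.shape[:2],np.uint8); roi[195:330,195:455]=255
def comps(m,lab,z,amin=60):
    m=cv2.bitwise_and(m,roi)
    for c in cv2.findContours(m,cv2.RETR_EXTERNAL,cv2.CHAIN_APPROX_NONE)[0]:
        if cv2.contourArea(c)<amin: continue
        P=np.array([onz(d,*p,z)[:2] for p in c[:,0].astype(float)],np.float32)
        (cx,cy),(w,h),a=cv2.minAreaRect(P)
        B=cv2.boxPoints(((cx,cy),(w,h),a)); e=B[1]-B[0] if np.linalg.norm(B[1]-B[0])>np.linalg.norm(B[2]-B[1]) else B[2]-B[1]
        e=e*np.sign(e[1]); print(lab,cv2.boundingRect(c),'c',round(cx,1),round(cy,1),'size',round(w,1),round(h,1),'yaw of long axis from +y',round(np.degrees(np.arctan2(-e[0],e[1])),2))
H,S,V=cv2.split(hsv)
red=((H<6)|(H>174))&(S>190)&(V>120)
comps(red.astype(np.uint8)*255,'red',95,20)
rail=((H<14)|(H>170))&(S>90)&(V<125)&~red
comps(rail.astype(np.uint8)*255,'rail',26)
ply=(V>165)&(S>60)&(H>12)&(H<30)
comps(ply.astype(np.uint8)*255,'ply',12,150)
for p in [(300,235),(300,262),(225,215),(245,245),(386,266),(320,235)]: print(p,hsv[p[1],p[0]])
big=cv2.resize(im[195:330,195:455],None,fx=3,fy=3,interpolation=cv2.INTER_CUBIC); cv2.imwrite('pics/crop0.png',big)
E
```

```text
red (383, 253, 9, 26) c 460.9 -391.1 size 9.9 41.3 yaw of long axis from +y 79.67
ply (249, 291, 55, 31) c 407.0 -212.7 size 90.1 42.3 yaw of long axis from +y -13.39
ply (207, 226, 147, 53) c 498.4 -222.0 size 258.1 57.8 yaw of long axis from +y -9.76
ply (203, 209, 242, 107) c 482.5 -297.7 size 413.8 124.4 yaw of long axis from +y -10.96
ply (260, 195, 44, 14) c 588.7 -224.3 size 77.9 24.2 yaw of long axis from +y -0.82
(300, 235) [ 13 143 148]
(300, 262) [ 20 103 213]
(225, 215) [ 20 103 213]
(245, 245) [ 19  92 218]
(386, 266) [  4 198 218]
(320, 235) [ 20 105 208]
```

View pics/crop0.png

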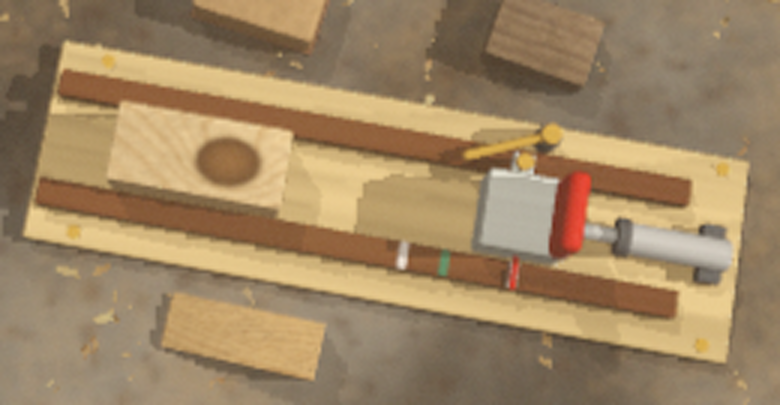

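The crop shows the plate corners at crop pixels (66,42), (22,238), (748,162) and (727,362). The block top runs from (122,102) to (277,210), and the red paddle is at (572,215). The paddle stands at home, with the red pointer at the first white mark (512,272). The green mark is at (444,263).

```bash
python3 - <<'E'
from h import *
d=load('top0'); g=lambda u,v,z: onz(d,195+u/3,195+v/3,z)[:2]
# plate top corners
A,B,C,D=g(66,42,12),g(22,236,12),g(748,162,12),g(727,357,12)
print('sides',[np.linalg.norm(x).round(1) for x in(A-B,C-D,A-C,B-D)])
e=((A-C)+(B-D)); e/=np.linalg.norm(e); print('plate ydir',e,np.degrees(np.arctan2(e[0],e[1])))
ex=np.array([e[1],-e[0]])
c=(A+B+C+D)/4; O=c+e*7.5; print('jig origin',O)
for a,b in[((62,72),(690,180)),((62,95),(690,205)),((40,180),(676,291))]:
    v=g(*a,26)-g(*b,26); print('rail ang',np.degrees(np.arctan2(v[0],v[1])),np.linalg.norm(v))
loc=lambda p:((p-O)@ex,(p-O)@e)
L=lambda n,u,v,z: print(n,g(u,v,z).round(1),np.round(loc(g(u,v,z)),1))
for n,u,v,z in[('blk',122,102,57),('blk',293,131,57),('blk',277,212,57),('blk',108,183,57),('red',572,215,95),('redR-top',591,178,95),('redR-bot',583,253,95),('redL',566,176,95),('redL',553,250,95),('slideface',492,170,55),('slideface',475,248,55),('rail inner far',62,97,26),('rail inner far',690,205,26),('rail inner near',40,180,26),('rail inner near',676,291,26),('pointer',512,272,26),('green',444,263,26),('wedge',164,345,0),('wedge',325,325,34),('wedge',172,293,34),('dark',505,0,25),('dark',490,50,25),('dark',580,85,25),('cork',325,0,30),('cork',310,50,30),('pawl',550,138,40)]: L(n,u,v,z)
# side camera cross check
s=load('side0'); hsv=cv2.cvtColor(s['image'],cv2.COLOR_RGB2HSV); H,S,V=cv2.split(hsv)
m=(((H<6)|(H>174))&(S>190)&(V>120)).astype(np.uint8); m[:200]=0;m[310:]=0;m[:,:190]=0;m[:,270:]=0
ys,xs=np.where(m); print('side red bbox',xs.min(),xs.max(),ys.min(),ys.max())
p=O-ex*0+e*(loc(g(572,215,95))[1])
for z in (95,55): print('proj L/R',[np.round(proj(s,[*(p-e*6+k*22*ex),z]),1) for k in(-1,1)])
E
```

```text
sides [np.float64(118.5), np.float64(114.9), np.float64(411.2), np.float64(413.8)]
plate ydir [0.18648889 0.98245707] 10.747950229636121
jig origin [ 481.3964817  -290.84884684]
rail ang 10.736776660474382 371.8748557169611
rail ang 10.884698594341359 370.81163819949325
rail ang 10.731373104530805 371.2120857457386
blk [ 530.9 -145.1] [ 21.4 152.5]
blk [ 512.8 -241.8] [21.7 54.1]
blk [ 467.1 -231.9] [-25.   55.3]
blk [ 484.8 -137.3] [-25.3 151.5]
red [ 458.8 -389.1] [  -3.9 -100.8]
redR-top [ 478.6 -400.5] [  17.7 -108.2]
redR-bot [ 438.4 -393.8] [ -23.  -109.1]
redL [ 479.8 -387.1] [ 16.4 -94.8]
redL [ 440.3 -377.9] [-24.2 -93.2]
slideface [ 489.3 -353.5] [ 19.5 -60.1]
slideface [ 445.7 -342. ] [-25.6 -56.9]
rail inner far [ 540.2 -107.4] [ 23.6 191.2]
rail inner far [ 471.4 -471.5] [  23.8 -179.4]
rail inner near [491.3 -95.2] [-26.7 194.1]
rail inner near [ 422.2 -459.9] [ -26.6 -177.1]
pointer [ 434.4 -366.6] [-32.1 -83.2]
green [ 440.  -327.8] [-33.7 -44. ]
wedge [ 397.  -165.6] [-106.3  107.3]
wedge [ 405.5 -258.3] [-80.6  17.9]
wedge [ 424.7 -171.9] [-77.9 106.2]
dark [ 595.4 -370.6] [126.9 -57.1]
dark [ 565.  -360.3] [ 95.1 -52.6]
dark [ 543.2 -412.3] [  83.4 -107.8]
cork [ 595.7 -263.1] [107.1  48.6]
cork [ 565.5 -253.5] [75.7 52.3]
pawl [ 509.5 -390. ] [ 46.1 -92.2]
side red bbox 213 243 237 268
proj L/R [array([215.4, 238. ]), array([242.5, 240.2])]
proj L/R [array([217.1, 261.1]), array([243.7, 263.6])]
```

Request:
{"fn": "servo_tool", "kwargs": {"increments": [[3, 2, 0, 0, 0, 7, -1], [6, 4, 0, 0, 0, 14, -1], [9, 6, 0, 0, 0, 21, -1], [12, 8, 0, 0, 0, 28, -1], [15, 10.5, 0, 0, 0, 35, -1], [18, 13, 0, 0, 0, 42, -1], [20, 14.5, 0, 0, 0, 49, -1], [21.8, 15.4, 0, 0, 0, 57.1, -1], [21.8, 15.4, 0, 0, 0, 57.1, -1], [21.8, 15.4, -3, 0, 0, 57.1, -1], [21.8, 15.4, -6, 0, 0, 57.1, -1], [21.8, 15.4, -6, 0, 0, 57.1, -1], [21.8, 15.4, -6, 0, 0, 57.1, -1], [21.8, 15.4, -6, 0, 0, 57.1, -1]]}}

```text
t: 1.27
ee_pos: [453.7, -425.6, 163.6]
orientation: [2.421, 2.002, 0.0]
ft_force: [0.0, -0.9, 0.4]
width: 1.0
grasp_force: 0.0
```

Request:
{"fn": "servo_tool", "kwargs": {"increments": [[0, 0, -2, 0, 0, 0, -1], [0, 0, -4, 0, 0, 0, -1], [0, 0, -6, 0, 0, 0, -1], [0, 0, -8, 0, 0, 0, -1], [0, 0, -9.6, 0, 0, 0, -1], [0, 0, -9.6, 0, 0, 0, -1], [0, 0, -9.6, 0, 0, 0, -1], [0, 0, -9.6, 0, 0, 0, -1]]}}

```text
t: 1.93
ee_pos: [454.7, -426.0, 68.7]
orientation: [2.418, 2.001, 0.0]
ft_force: [-1.3, -0.9, 0.0]
width: 0.5
grasp_force: 0.0
```

```bash
python3 - <<'E'
from h import *
t=snap('top','top1');s=snap('side','side1'); o=ctrl.get_obs(); print(o['ee_pos'],o['ft_force'])
a=cv2.imread('pics/top1.png')[200:330,330:460]; b=cv2.imread('pics/side1.png')[190:320,160:290]
cv2.imwrite('pics/c1.png',cv2.resize(np.hstack([a,b]),(780,390),interpolation=cv2.INTER_CUBIC))
E
```

```text
[ 454.69977733 -425.85043431   68.6680785 ] [ 0.15989767 -0.71470538  0.97037984]
```

View pics/c1.png

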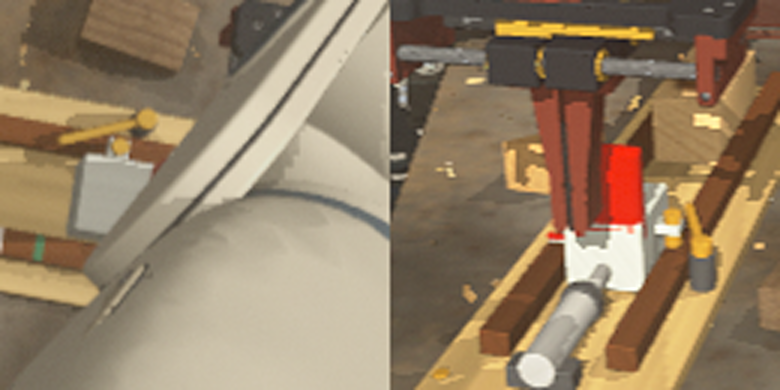

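The fingers sit in line with the paddle and behind it: fingertips at crop (575,230), paddle at about (600,185). I'll push now.

Request:
{"fn": "servo_tool", "kwargs": {"increments": [[0.06, 0.29, 0, 0, 0, 0, -1], [0.11, 0.59, 0, 0, 0, 0, -1], [0.17, 0.88, 0, 0, 0, 0, -1], [0.22, 1.18, 0, 0, 0, 0, -1], [0.28, 1.47, 0, 0, 0, 0, -1], [0.33, 1.72, 0, 0, 0, 0, -1], [0.37, 1.97, 0, 0, 0, 0, -1], [0.42, 2.21, 0, 0, 0, 0, -1], [0.47, 2.46, 0, 0, 0, 0, -1], [0.51, 2.7, 0, 0, 0, 0, -1], [0.56, 2.95, 0, 0, 0, 0, -1], [0.61, 3.19, 0, 0, 0, 0, -1], [0.65, 3.44, 0, 0, 0, 0, -1], [0.7, 3.68, 0, 0, 0, 0, -1]]}}

```text
t: 3.2
ee_pos: [460.6, -389.4, 66.8]
orientation: [2.418, 2.003, -0.002]
ft_force: [-2.9, -8.5, -1.1]
width: 0.1
grasp_force: 4.3
```

Request:
{"fn": "servo_tool", "kwargs": {"increments": [[0.05, 0.25, 0, 0, 0, 0, -1], [0.09, 0.49, 0, 0, 0, 0, -1], [0.14, 0.74, 0, 0, 0, 0, -1], [0.19, 0.98, 0, 0, 0, 0, -1], [0.23, 1.23, 0, 0, 0, 0, -1], [0.28, 1.47, 0, 0, 0, 0, -1], [0.33, 1.72, 0, 0, 0, 0, -1], [0.37, 1.97, 0, 0, 0, 0, -1], [0.42, 2.21, 0, 0, 0, 0, -1], [0.47, 2.46, 0, 0, 0, 0, -1], [0.51, 2.7, 0, 0, 0, 0, -1], [0.56, 2.95, 0, 0, 0, 0, -1], [0.61, 3.19, 0, 0, 0, 0, -1], [0.65, 3.44, 0, 0, 0, 0, -1], [0.65, 3.44, 0, 0, 0, 0, -1], [0.65, 3.44, 0, 0, 0, 0, -1]]}}

```text
t: 4.53
ee_pos: [467.3, -355.1, 66.8]
orientation: [2.417, 2.003, -0.002]
ft_force: [-2.6, -8.5, -2.2]
width: 0.5
grasp_force: 4.5
```

```bash
python3 - <<'E'
from h import *
snap('side','side2'); snap('top','top2'); o=ctrl.get_obs(); p=o['ee_pos'][:2]-[479.6,-290.5]; print(o['ee_pos'],o['ft_force'],p@[.1865,.9825],p@[.9825,-.1865])
E
```

```text
[ 467.25537148 -355.19013049   66.76873498] [-3.63477241 -9.20343396 -1.49067322] -65.86032642014194 -0.06388818217513055
```

```bash
python3 - <<'E'
from h import *
a=cv2.imread('pics/top2.png')[200:330,280:410]; b=cv2.imread('pics/side2.png')[190:320,160:290]
cv2.imwrite('pics/c2.png',cv2.resize(np.hstack([a,b]),(780,390),interpolation=cv2.INTER_CUBIC))
E
```

```text
(no output)
```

View pics/c2.png

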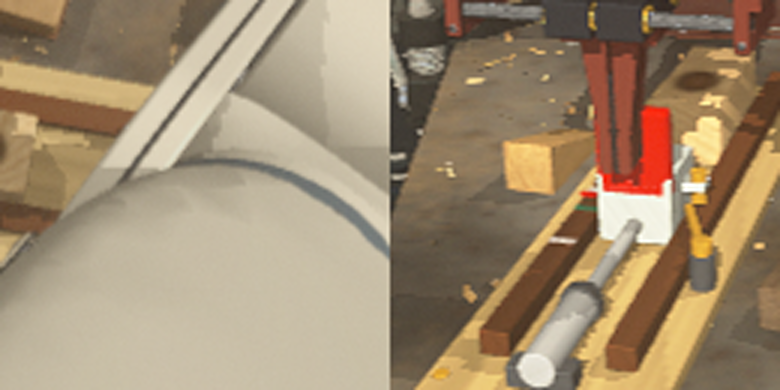

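In the side crop, the red pointer at (587,194) is beyond the green mark at (587,208), and the pin (692,187) has passed the pawl tip. I'll back off.

Request:
{"fn": "servo_tool", "kwargs": {"increments": [[-0.06, -0.29, 0, 0, 0, 0, -1], [-0.11, -0.59, 0, 0, 0, 0, -1], [-0.17, -0.88, 0, 0, 0, 0, -1], [-0.22, -1.18, 0, 0, 0, 0, -1], [-0.28, -1.47, 0, 0, 0, 0, -1], [-0.37, -1.97, 0, 0, 0, 0, -1], [-0.47, -2.46, 0, 0, 0, 0, -1], [-0.56, -2.95, 0, 0, 0, 0, -1], [-0.65, -3.44, 0, 0, 0, 0, -1], [-0.65, -3.44, 2, 0, 0, 0, -1], [-0.65, -3.44, 5, 0, 0, 0, -1], [-0.65, -3.44, 8, 0, 0, 0, -1], [-0.65, -3.44, 11, 0, 0, 0, -1], [-0.65, -3.44, 11, 0, 0, 0, -1]]}}

```text
t: 5.8
ee_pos: [463.4, -390.5, 182.7]
orientation: [2.412, 1.998, 0.003]
ft_force: [0.8, -0.7, 0.5]
width: 0.3
grasp_force: 0.0
```

```bash
python3 - <<'E'
from h import *
snap('side','side3'); o=ctrl.get_obs(); print(o['ee_pos'],o['ft_force'])
a=cv2.imread('pics/side3.png')[190:320,160:290]
cv2.imwrite('pics/c3.png',cv2.resize(a,(520,520),interpolation=cv2.INTER_CUBIC))
E
```

```text
[ 462.42515247 -389.61160681  180.07025158] [-0.8940143  -0.27660331 -0.90614522]
```

View pics/c3.png

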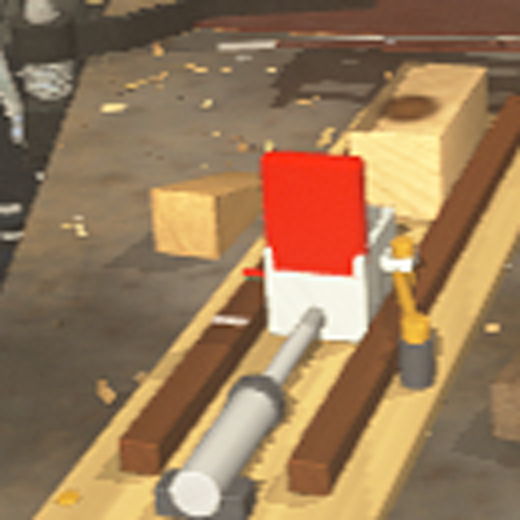

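The slide is latched: the pointer at (253,271) covers the green mark and the pin rests on the pawl. Next I go over to the far end of the block.

Request:
{"fn": "servo_tool", "kwargs": {"increments": [[0.5, 2.5, 0, 0, 0, 0, -1], [1, 5.3, 0, 0, 0, 0, -1], [1.5, 8.3, 0, 0, 0, 0, -1], [2.1, 11.3, 0, 0, 0, 0, -1], [2.6, 14.3, 0, 0, 0, 0, -1], [3.2, 17.3, 0, 0, 0, 0, -1], [3.7, 20.3, 0, 0, 0, 0, -1], [4.3, 23.3, 0, 0, 0, 0, -1], [4.8, 26, 0, 0, 0, 0, -1], [5.2, 28.3, 0, 0, 0, 0, -1], [5.2, 28.3, 0, 0, 0, 0, -1], [5.2, 28.3, -3, 0, 0, 0, -1], [5.2, 28.3, -6, 0, 0, 0, -1], [5.2, 28.3, -8, 0, 0, 0, -1], [5.2, 28.3, -8, 0, 0, 0, -1], [5.2, 28.3, -8, 0, 0, 0, -1]]}}

```text
t: 7.18
ee_pos: [511.5, -105.2, 95.3]
orientation: [-2.418, -2.001, 0.004]
ft_force: [0.7, -0.2, 0.7]
width: 0.6
grasp_force: 0.0
```

```bash
python3 - <<'E'
from h import *
snap('side','side4'); snap('top','top4'); o=ctrl.get_obs(); p=o['ee_pos'][:2]-[479.6,-290.5]; print(o['ee_pos'],o['ft_force'],'y',p@[.1865,.9825],'x',p@[.9825,-.1865])
a=cv2.imread('pics/top4.png')[195:330,195:455]
cv2.imwrite('pics/c4.png',cv2.resize(a,None,fx=3,fy=3,interpolation=cv2.INTER_CUBIC))
E
```

```text
[ 513.25188947 -105.54735238   97.3152415 ] [-0.22158467  0.02889754  0.40630577] y 187.9920536708418 x -1.4306873753882923
```

View pics/c4.png

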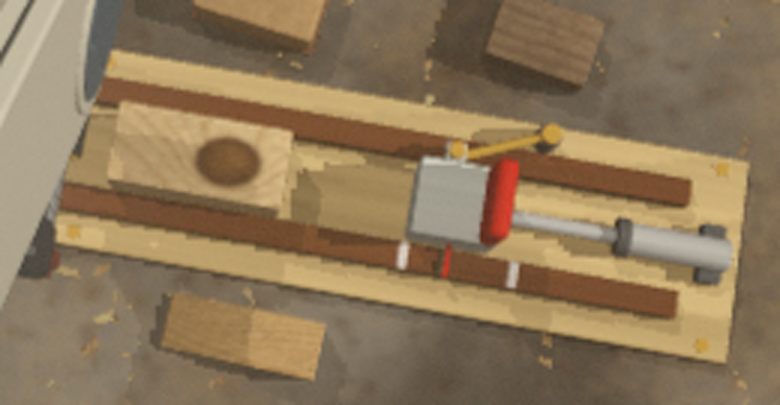

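The top view confirms it is latched, with the pointer on the green mark at crop (446,262). The block is unmoved, with its far edge at about (115,143), and the gap to the stop face (418,200) is clear. I'll descend.

Request:
{"fn": "servo_tool", "kwargs": {"increments": [[0, 0, -1.5, 0, 0, 0, -1], [0, 0, -3, 0, 0, 0, -1], [0, 0, -4.5, 0, 0, 0, -1], [0, 0, -5.5, 0, 0, 0, -1], [0, 0, -6.4, 0, 0, 0, -1], [0, 0, -6.4, 0, 0, 0, -1], [0, 0, -6.4, 0, 0, 0, -1]]}}

```text
t: 7.87
ee_pos: [513.0, -105.1, 32.9]
orientation: [2.42, 2.004, 0.0]
ft_force: [0.0, 0.2, -0.5]
width: 0.6
grasp_force: 0.0
```

```bash
python3 - <<'E'
from h import *
d=load('top4'); o=ctrl.get_obs(); p=o['ee_pos'][:2]-[479.6,-290.5]; print(o['ee_pos'],o['ft_force'],'y',p@[.1865,.9825],'x',p@[.9825,-.1865])
for u,v,z in[(427,158,55),(408,237,55),(293,131,57),(277,212,57)]:
    q=onz(d,195+u/3,195+v/3,z)[:2]-[479.6,-290.5]; print((q@[.1865,.9825]).round(1))
E
```

```text
[ 513.02529573 -105.11576654   32.94192996] [ 0.04824919  0.15123892 -0.48219164] y 188.37382702510624 x -1.7338064826727935
-23.0
-19.2
54.1
55.3
```

Request:
{"fn": "servo_tool", "kwargs": {"increments": [[-0.07, -0.39, 0, 0, 0, 0, -1], [-0.15, -0.79, 0, 0, 0, 0, -1], [-0.22, -1.18, 0, 0, 0, 0, -1], [-0.28, -1.47, 0, 0, 0, 0, -1], [-0.34, -1.77, 0, 0, 0, 0, -1], [-0.39, -2.06, 0, 0, 0, 0, -1], [-0.43, -2.26, 0, 0, 0, 0, -1], [-0.48, -2.5, 0, 0, 0, 0, -1], [-0.52, -2.75, 0, 0, 0, 0, -1], [-0.58, -3.05, 0, 0, 0, 0, -1], [-0.63, -3.34, 0, 0, 0, 0, -1], [-0.69, -3.64, 0, 0, 0, 0, -1], [-0.75, -3.93, 0, 0, 0, 0, -1], [-0.8, -4.23, 0, 0, 0, 0, -1], [-0.86, -4.52, 0, 0, 0, 0, -1], [-0.91, -4.81, 0, 0, 0, 0, -1], [-0.97, -5.11, 0, 0, 0, 0, -1], [-1.03, -5.4, 0, 0, 0, 0, -1], [-1.08, -5.7, 0, 0, 0, 0, -1], [-1.14, -6, 0, 0, 0, 0, -1]]}}

```text
t: 9.53
ee_pos: [501.3, -165.3, 32.6]
orientation: [-2.42, -2.004, 0.0]
ft_force: [0.5, 0.0, 0.9]
width: 0.4
grasp_force: 0.4
```

```bash
python3 - <<'E'
from h import *
snap('top','top5'); o=ctrl.get_obs(); p=o['ee_pos'][:2]-[479.6,-290.5]; print(o['t'],o['ee_pos'],o['ft_force'],'y',p@[.1865,.9825],'x',p@[.9825,-.1865])
a=cv2.imread('pics/top5.png')[195:330,195:455]
cv2.imwrite('pics/c5.png',cv2.resize(a,None,fx=3,fy=3,interpolation=cv2.INTER_CUBIC))
E
```

```text
9.5833 [ 501.27187241 -165.72914137   32.65948021] [-0.93078926  0.36131602  0.0375009 ] y 126.62917281132209 x -1.9771504888477864
```

View pics/c5.png

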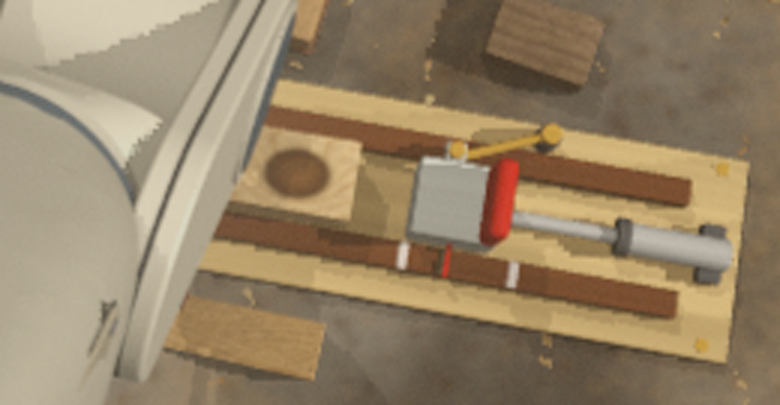

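The block has moved in line: its stop end is at crop (356,182) and the stop face at (418,200), a gap of roughly 36 mm. I'll continue more slowly.

Request:
{"fn": "servo_tool", "kwargs": {"increments": [[-0.05, -0.25, 0, 0, 0, 0, -1], [-0.09, -0.49, 0, 0, 0, 0, -1], [-0.14, -0.74, 0, 0, 0, 0, -1], [-0.19, -0.98, 0, 0, 0, 0, -1], [-0.23, -1.23, 0, 0, 0, 0, -1], [-0.28, -1.47, 0, 0, 0, 0, -1], [-0.33, -1.72, 0, 0, 0, 0, -1], [-0.37, -1.97, 0, 0, 0, 0, -1], [-0.42, -2.21, 0, 0, 0, 0, -1], [-0.46, -2.41, 0, 0, 0, 0, -1], [-0.49, -2.6, 0, 0, 0, 0, -1], [-0.52, -2.75, 0, 0, 0, 0, -1], [-0.55, -2.9, 0, 0, 0, 0, -1], [-0.58, -3.05, 0, 0, 0, 0, -1], [-0.6, -3.15, 0, 0, 0, 0, -1], [-0.62, -3.24, 0, 0, 0, 0, -1]]}}

```text
t: 10.92
ee_pos: [495.2, -197.5, 32.7]
orientation: [2.42, 2.004, -0.0]
ft_force: [0.1, -0.4, -0.3]
width: 0.9
grasp_force: 0.2
```

```bash
cat > st.py <<'E'
from h import *
o=ctrl.get_obs(); p=o['ee_pos'][:2]-[479.6,-290.5]; print(o['t'],o['ee_pos'],o['ft_force'],'y',p@[.1865,.9825],'x',p@[.9825,-.1865])
E
python3 st.py
```

```text
10.9167 [ 495.17049039 -197.49255414   32.66783409] [ 0.06402285 -0.42228995 -0.27290306] y 94.2837120130786 x -2.047881848256038
```

Request:
{"fn": "servo_tool", "kwargs": {"increments": [[-0.02, -0.1, 0, 0, 0, 0, -1], [-0.04, -0.2, 0, 0, 0, 0, -1], [-0.06, -0.3, 0, 0, 0, 0, -1], [-0.06, -0.3, 0, 0, 0, 0, -1]]}}

```text
t: 11.25
ee_pos: [494.8, -199.6, 32.7]
orientation: [-2.42, -2.002, -0.002]
ft_force: [2.5, 6.9, -0.2]
width: 0.4
grasp_force: 3.7
```

Request:
{"fn": "servo_tool", "kwargs": {"increments": [[-0.01, -0.07, 0, 0, 0, 0, -1], [-0.03, -0.14, 0, 0, 0, 0, -1], [-0.03, -0.14, 0, 0, 0, 0, -1]]}}

```text
t: 11.5
ee_pos: [494.7, -199.9, 32.8]
orientation: [-2.419, -2.002, -0.003]
ft_force: [5.0, 14.0, 2.0]
width: 0.2
grasp_force: 7.3
```

```bash
python3 st.py
```

```text
11.5 [ 494.74748787 -199.89757615   32.75923064] [ 4.98263866 13.9909195   2.01538442] y 91.84188791747764 x -2.0149452169314026
```

The force rose to 14 N with no further travel, so the block is seated. I'll back away.

Request:
{"fn": "servo_tool", "kwargs": {"increments": [[0.02, 0.1, 0, 0, 0, 0, -1], [0.04, 0.2, 0, 0, 0, 0, -1], [0.06, 0.3, 0, 0, 0, 0, -1], [0.09, 0.5, 0, 0, 0, 0, -1], [0.19, 1, 0, 0, 0, 0, -1], [0.37, 2, 0, 0, 0, 0, -1], [0.56, 3, 0, 0, 0, 0, -1], [0.75, 4, 0, 0, 0, 0, -1], [0.75, 4, 0, 0, 0, 0, -1], [0.75, 4, 3, 0, 0, 0, -1], [0.75, 4, 6, 0, 0, 0, -1], [0.75, 6, 9, 0, 0, 0, -1], [0.75, 9, 12, 0, 0, 0, -1], [0.75, 12, 12, 0, 0, 0, -1], [0.75, 15, 12, 0, 0, 0, -1], [0.75, 15, 12, 0, 0, 0, -1], [0.75, 15, 12, 0, 0, 0, -1]]}}

```text
t: 12.92
ee_pos: [501.7, -50.4, 152.9]
orientation: [2.416, 2.008, 0.0]
ft_force: [0.5, -1.0, -0.0]
width: 0.4
grasp_force: 0.0
```

```bash
python3 - <<'E'
from h import *
snap('top','top6'); print(ctrl.get_obs()['t'])
a=cv2.imread('pics/top6.png')[195:330,195:455]
cv2.imwrite('pics/c6.png',cv2.resize(a,None,fx=3,fy=3,interpolation=cv2.INTER_CUBIC))
E
```

```text
12.9667
```

View pics/c6.png

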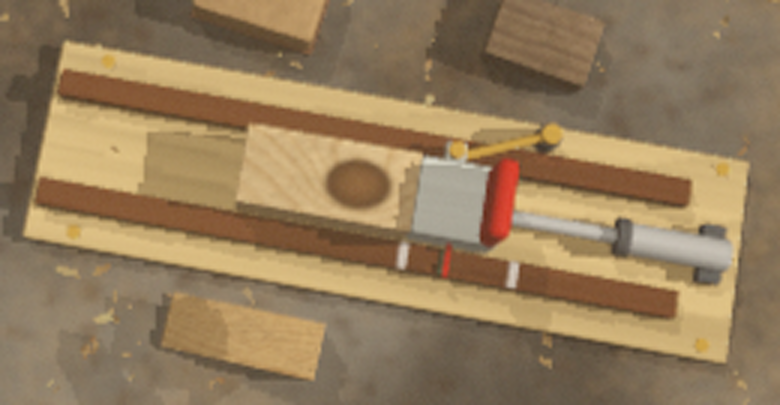

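The block sits flush against the stop face (joint at crop (418,190)), in line with the channel. The slide is latched on the green mark (446,262), and the bystanders look unmoved.

```bash
python3 -c "
from workcell import ctrl; print(ctrl.close_job())"
```

```text
the job is handed in; nothing more can be done
None
```

The job is handed in with no verdict shown: the slide is latched at the green mark, the block sits flush against the stop, the arm is clear, and the loose pieces look unmoved.

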